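# Tilt a battery pack into its charging dock

### The job

Put the grey battery pack into the charging dock: its window is shorter than the pack, so tip the plain end down, pass it in under the deep blue hood, and bring the brass-contact end down inside until the pack lies flat on the dock's floor. Then slide the pack back under the short blue lip until its contact end is fully home against the dock's brass contacts, and leave the other things on the table where they are.

Things in the scene. Friction and masses are not known exactly. Their poses are not given: they have to be found in the camera images.
- battery: Loose grey battery pack, 150 x 56 x 36 mm (x, y, z), about 0.35 kg, starts flat on the table. Origin: centre of its underside; z out of its top; +x to the end with two brass strips (contact end); a black band marks the other (plain) end. A black thumb rib stands 10 mm above the top, 8 mm thick along x, 40 mm wide, its middle at x = +10 mm. Carry it by its long sides, near the contact end.
- contact_end (a point): Centre of the battery's contact end face (x = +75 mm, 18 mm above the underside); same axes as the battery.
- plain_end (a point): Centre of the battery's plain end face (x = -75 mm, 18 mm above the underside); same axes as the battery.
- dock: Charging dock, fixed: grey box 182 x 78 x 64 mm outside (x, y, z), walls 6 mm, inner floor 6 mm above the table, inside 170 mm long (x = -85 to +85) and 66 mm wide. Blue covers at both ends of its top, a window between them. Origin: centre of its underside; z up; +x to the short lip, away from the robot within 0.3 rad. Nothing latches or springs. Home, the battery's origin is at x = +10 mm.
- hood_edge (a point): Middle of the lower edge of the deep blue hood, at dock x = -50, z = 60 mm. The hood is 4 mm thick (top at 64 mm) and covers the inside from x = -85 to -50 mm; the window is open from here to the lip edge, 120 mm, over the full inside width. Dock axes.
- lip_edge (a point): Middle of the lower edge of the short blue lip, at dock x = +70, z = 60 mm. The lip is 4 mm thick (top at 64 mm) and covers x = +70 to +85 mm; the brass contacts are on the end wall under it (face at x = +85 mm). The contact end clears the lip only when the plain end is within 5 mm of the far wall under the hood. Dock axes.
- thread_tape: Bystander, leave alone: reel of white thread tape on a blue spool, 54 mm across, 16 mm high. Origin: centre of its underside.
- marker_pen: Bystander, leave alone: white and black marker pen, 132 mm long, 17 mm thick. Origin: centre of its underside.
- pliers: Bystander, leave alone: pliers with red handles, 171 mm long, 15 mm high. Origin: centre of its underside.

How it is judged:
On the way, in this order (a step that is already met when the one before it is completed fails the run):
1. the battery's plain end is under the deep hood while the battery is tilted (x of plain_end in the frame of dock below -0.05 m and z of plain_end in the frame of dock between 0 and 0.06 m and y of plain_end in the frame of dock between -0.02 and 0.02 m and angle between battery's own z axis and vertical above 0.15 rad), for 0.05 s.
2. the battery lies flat on the dock's floor (angle between battery's own z axis and vertical below 0.05 rad and z of battery in the frame of dock between 0.002 and 0.011 m and x of contact_end in the frame of dock above 0 m), for 0.1 s.
At the end, for the whole second after the job is handed in: The battery lies flat (within 0.05 rad) and at rest on the dock's inner floor (underside within 5 mm of it), its contact end within 4 mm of the end wall under the short lip, its plain end under the deep hood (angle between battery's own z axis and vertical below 0.05 rad and z of battery in the frame of dock between 0.002 and 0.011 m and x of contact_end in the frame of dock between 0.081 and 0.088 m and x of plain_end in the frame of dock below -0.06 m and linear speed of battery below 0.01 m/s); the robot touches nothing.
It fails at once if a bystander is moved more than 30 mm (distance of any of thread_tape, marker_pen, pliers from where it was at the start of the episode above 0.03 m).
It also fails if it takes over 64 s, if anything falls off the work surface, if the arm or the gripper's body presses on something with over 40 N, if the wrist force passes 120 N, or if a joint passes its speed limit or range.

### The arm

A 7-joint arm with a two-finger parallel gripper is mounted at the origin on a cart in front of the work surface, level with it; the furniture and walls round the work are solid. World frame = base frame: x ahead of the robot, y to its left, z up, the work surface at z = 0. Lengths are in m, angles in rad, forces in N, time in s.
With the tool pointing down it reaches from about 0.425 to 1.025 m from the base axis. Payload 9.4 kg.
Tool frame: the origin (TCP) lies on the centre line of the jaws, within the pads' length; the fingertips stand r.tip_reach ahead of it and the grasp point (between the pads) lies 2 mm behind it (r.tip_reach is the distance from the TCP to the fingertips, in m); z points along the fingers, y is the direction in which the jaws open and shut (so a half turn about z gives the same grasp; the last joint's range is limited). The gripper opens to 93 mm and grips with 3 to 60 N. Pads are 15 mm wide; open, the fingers measure 128 mm over their backs; the gripper's body (75 mm by 188 mm) begins 65 mm behind the grasp point.
Start: joints at [-1.358, 0.599, -0.003, 1.599, 0.002, 0.943, -0.08], TCP at [0.207, 0.695, 0.236] pointing down, gripper open.
Joint ranges: [-2.57, 2.57], [-0.35, 1.97], [-1.29, 1.29], [0.11, 2.56], [-1.05, 4.19], [0.11, 1.86], [-2.63, 2.63]. Speed limits (rad/s): [2.22, 2.22, 3.01, 3.01, 3.14, 3.14, 3.14].

### API

Orientations are given as a rotation vector (axis times angle).
In Python, from workcell import sensors, read_camera, camera_info, r gives the robot as it stands.
- The arm moves only by the shell command python3 -m inch 'ROWS' [OPENING] [FORCE]. ROWS is JSON, a list that holds one entry, the list of rows, each a list of 4 numbers: the shift along the tool's x, y, z in mm, then the turn about the tool's z in units of 6 degrees (1.0 is 6 degrees). A call has exactly 5 rows; each row is the pose to reach, as a shift and turn from the pose commanded when the call began, along the tool's axes at that moment; what a row does not reach only later rows make up. A row lasts 1/12 s, in which the tool goes at most 41.7 mm and 7.16 degrees, less where a joint would pass 70% of its speed; a pose out of reach is approached as far as the arm can. A call with a gripper value outside its range is refused whole. OPENING is the opening, from 0 (shut) to 1 (fully open), set as the call begins (- or left out, the last holds). The fingers move at their own pace and stop on an object; FORCE is the grip in N (left out, the last holds). Time passes only in rows, so rows that repeat a pose let the fingers close, or fill a call up. It gives the time, the measured TCP pose, the force and the opening at its end, in the units of the state.
- sensors.state(): the state, without advancing time (a new reading comes with each control period).
- read_camera(name): name is "scene" or "side" or "wrist"; returns (picture, depth): 400x640x3 uint8, red, green, blue; 400x640 float32, m along the optical axis (not along the pixel's ray), 0 where there is no reading.
- camera_info(name): a dict with "intrinsics" (3x3 intrinsics, pixels), "R" (3x3) and "t" (3): a world point X has camera coordinates R X + t. Camera axes: x right, y down, z forward; pixel columns grow to the right and rows downward; lengths in m; the calibration is good to about 2 mm. The wrist camera is an equidistant fisheye: a pixel r from the principal point sees the ray r / f radians off the axis. A picture is of the moment at which its call begins: read the wrist's pose just before it. camera_info takes no time and is no camera call; for the wrist camera it gives the pose at the moment of the call.
- r.hand_in(): hands the job in, once; it reports no verdict.
The state is a dict: "clock": time; "joints": joint angles; "dq": joint speeds; "tau": joint torques, N m; "ee_pos": TCP position; "tool_rot": TCP orientation; "ft_force": force on the tool from outside, world axes, zero at the start; "wrist_torque": the same for the moment, N m; "width": opening from 0.0 (shut) to 1.0 (fully open).
Only numpy, scipy, OpenCV 4.12 (cv2) and the standard library are available. Lean on these libraries where they do the work, as an engineer would, in place of code of your own. Each camera call takes 0.05 s, during which the arm holds its last target.

## Working session

There is one attempt and no reset: what is moved stays moved. The work goes in short steps, Python scripts to look and compute and a shell command to move; the robot and the scene stay as the last step left them, time stands still between calls to the robot, and variables do not carry over. Pictures are saved under pics/ and viewed, and the job is handed in when it is done.

```bash
ls; mkdir -p pics
cat > h.py <<'E'
import numpy as np, cv2
from workcell import sensors, read_camera, camera_info, r
def snap(name,fn):
    ci=camera_info(name); p,d=read_camera(name)
    cv2.imwrite(f'pics/{fn}.png',p[:,:,::-1]); np.savez(f'pics/{fn}.npz',p=p,d=d,K=ci['intrinsics'],R=ci['R'],t=ci['t'])
    return p,d,ci
def load(fn):
    return np.load(f'pics/{fn}.npz')
def px2w(z,u,v,fish=False,win=0):
    K,R,t,d=z['K'],z['R'],z['t'],z['d']
    dep=d[int(round(v)),int(round(u))]
    x=(u-K[0,2])/K[0,0]; y=(v-K[1,2])/K[1,1]
    if fish:
        rr=np.hypot(x,y); s=np.tan(rr)/rr if rr>1e-9 else 1; x*=s;y*=s
    return R.T@(np.array([x,y,1])*dep-t)
def w2px(z,X,fish=False):
    c=z['R']@np.asarray(X)+z['t']; K=z['K']; x,y=c[0]/c[2],c[1]/c[2]
    if fish:
        q=np.hypot(x,y); s=np.arctan(q)/q; x*=s;y*=s
    return K[0,0]*x+K[0,2],K[1,1]*y+K[1,2]
E
python3 - <<'E'
from h import *
s=sensors.state(); print(s); print(r.tip_reach)
for c in ['scene','side','wrist']: 
    ci=snap(c,c+'0')[2]; print(c,ci)
E
```

```text
pics
{'clock': 0.0, 'joints': array([-1.35770146,  0.60011495, -0.00257415,  1.60010209,  0.00181936,
        0.94289814, -0.07978514]), 'dq': array([ 8.83023392e-04,  1.95822988e-04, -1.99435498e-04, -5.13661220e-04,
       -1.20176346e-03, -1.89582503e-05,  5.11408592e-05]), 'tau': array([ 1.86491752e-04, -7.65073228e+01,  1.49776977e+00, -2.52340794e+01,
       -5.24047797e-02,  1.72342965e-02,  1.51380364e-04]), 'ee_pos': array([0.20704515, 0.69433933, 0.23477678]), 'tool_rot': array([-4.53434226e-01, -3.10861412e+00,  2.38457539e-03]), 'ft_force': array([-0.07495769,  0.1719538 ,  0.76488871]), 'wrist_torque': array([ 0.01262262,  0.01602722, -0.01605152]), 'width': 1.0019281079331728}
0.017
scene {'intrinsics': array([[392.79352577,   0.        , 321.82411444],
       [  0.        , 392.79352577, 198.82324447],
       [  0.        ,   0.        ,   1.        ]]), 'R': array([[-0.79004443, -0.61304598, -0.00210504],
       [-0.37419133,  0.48494194, -0.79045061],
       [ 0.48560339, -0.62370341, -0.61252216]]), 't': array([0.38982038, 0.27693893, 0.72546122])}
side {'intrinsics': array([[418.3286712 ,   0.        , 314.30970707],
       [  0.        , 418.3286712 , 195.61706508],
       [  0.        ,   0.        ,   1.        ]]), 'R': array([[ 0.99563008, -0.09303298,  0.0080994 ],
       [-0.04381797, -0.54199911, -0.83923593],
       [ 0.08246649,  0.83521364, -0.54370714]]), 't': array([-0.56368822,  0.04359316,  1.17140482])}
wrist {'intrinsics': array([[309.70691629,   0.        , 320.08916109],
       [  0.        , 309.70691629, 204.46136676],
       [  0.        ,   0.        ,   1.        ]]), 'R': array([[ 2.86450482e-01,  9.58095046e-01, -6.02259290e-05],
       [ 9.18919353e-01, -2.74719972e-01,  2.83047980e-01],
       [ 2.71170323e-01, -8.11345732e-02, -9.59105749e-01]]), 't': array([-0.72319732, -0.03279446,  0.39119431])}
```

View pics/scene0.png

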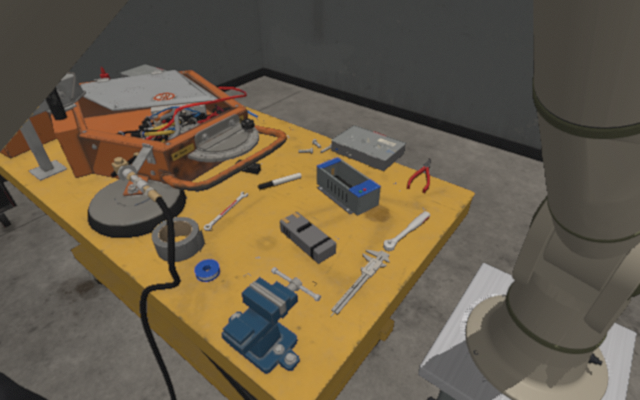

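View pics/side0.png

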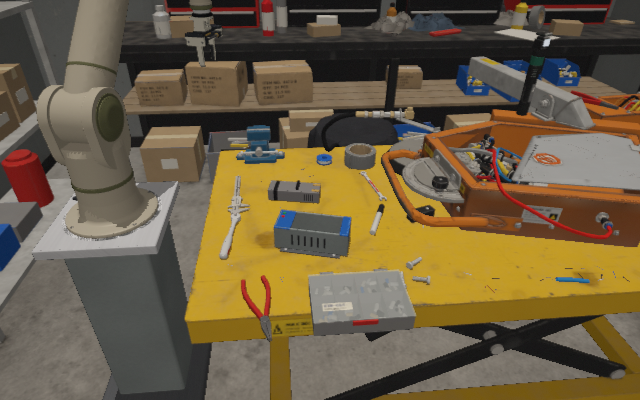

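View pics/wrist0.png

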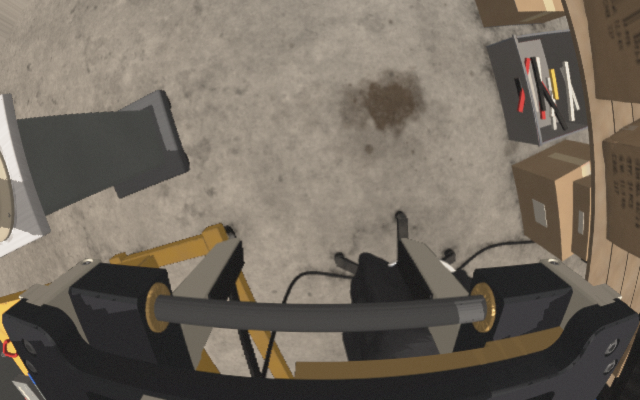

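Run:
```python
from h import *
a=cv2.imread('pics/scene0.png')[140:280,260:400]; b=cv2.imread('pics/side0.png')[165:265,255:365]
cv2.imwrite('pics/c1.png',cv2.resize(a,None,fx=4,fy=4,interpolation=cv2.INTER_CUBIC))
cv2.imwrite('pics/c2.png',cv2.resize(b,None,fx=6,fy=6,interpolation=cv2.INTER_CUBIC))
```

```text
(no output)
```

View pics/c1.png

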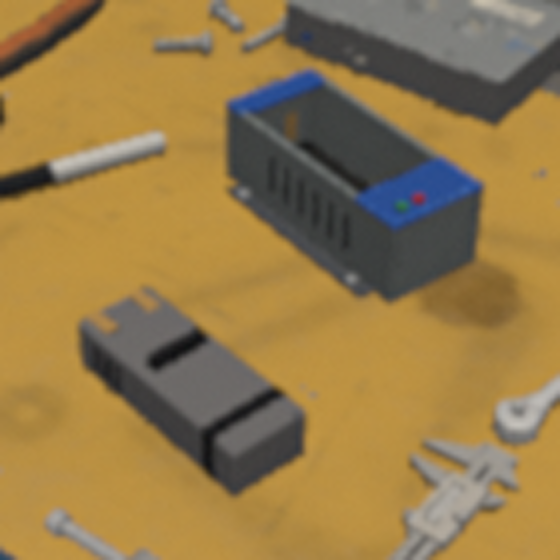

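View pics/c2.png

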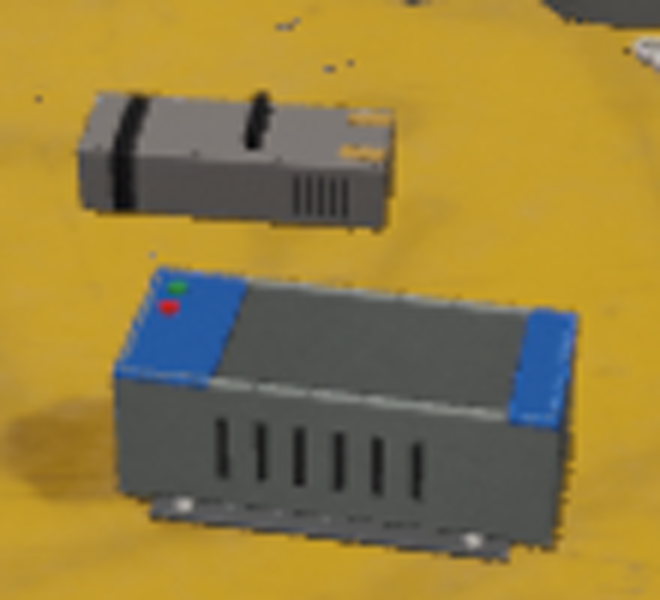

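```bash
cat > fit.py <<'E'
from h import *
from scipy.optimize import least_squares
def rz(a): c,s=np.cos(a),np.sin(a); return np.array([[c,-s,0],[s,c,0],[0,0,1]])
sc=load('scene0'); si=load('side0')
def A(U,V): return ((U+.5)/4-.5+260,(V+.5)/4-.5+140)
def B(U,V): return ((U+.5)/6-.5+255,(V+.5)/6-.5+165)
dock=[(sc,A(229,104),(91,39,64)),(sc,A(315,72),(91,-39,64)),(sc,A(481,187),(-91,-39,64)),(sc,A(387,232),(-91,39,64)),(sc,A(391,299),(-91,39,0)),(sc,A(477,256),(-91,-39,0)),
(si,B(160,268),(-91,39,64)),(si,B(115,372),(-91,-39,64)),(si,B(578,314),(91,39,64)),(si,B(560,428),(91,-39,64)),(si,B(554,548),(91,-39,0)),(si,B(119,492),(-91,-39,0))]
bat=[(sc,A(81,325),(75,28,36)),(sc,A(148,287),(75,-28,36)),(sc,A(303,411),(-75,-28,36)),(sc,A(236,491),(-75,28,0)),(sc,A(302,452),(-75,-28,0)),(sc,A(84,362),(75,28,0)),
(si,B(98,92),(-75,28,36)),(si,B(81,152),(-75,-28,36)),(si,B(83,208),(-75,-28,0)),(si,B(384,230),(75,-28,0)),(si,B(396,110),(75,28,36)),(si,B(387,168),(75,-28,36))]
for n,L,g in (('dock',dock,(.65,.0,0)),('bat',bat,(.6,.2,0))):
    def f(p): return np.concatenate([np.array(w2px(z,rz(p[2])@(np.array(c)/1000)+[p[0],p[1],0]))-uv for z,uv,c in L])
    s=least_squares(f,g,loss='soft_l1'); print(n,s.x.round(4)); print(f(s.x).reshape(-1,2).round(1).tolist())
# cloud
def cloud(z):
    K,R,t,d=z['K'],z['R'],z['t'],z['d']; v,u=np.nonzero(d>0); dd=d[v,u]
    return (np.c_[(u-K[0,2])/K[0,0]*dd,(v-K[1,2])/K[1,1]*dd,dd]-t)@R
for nm,z in (('scene',sc),('side',si)):
    P=cloud(z)
    tab=P[(abs(P[:,2])<.01)&(P[:,0]>.5)&(P[:,0]<.8)&(abs(P[:,1])<.2)]; print(nm,'table z',np.median(tab[:,2]))
    for n,c,lo,hi,rad in (('dock',(.68,.0),.06,.069,.14),('bat',(.6,.2),.031,.04,.11)):
        pass
    np.save('pics/%s_cloud.npy'%nm,P)
E
python3 fit.py
```

```text
dock [ 0.5458 -0.1801 -0.2817]
[[-0.8, -1.0], [-0.4, -1.6], [1.0, -0.7], [1.6, -1.3], [-0.7, 1.4], [-0.1, 1.2], [0.0, -0.8], [-0.6, -0.2], [0.8, -0.3], [-0.0, -0.3], [-0.4, 0.4], [-0.1, 0.2]]
bat [ 0.511   0.0355 -0.2055]
[[-1.3, -1.3], [0.2, -1.3], [1.4, -0.6], [-0.5, 2.1], [1.3, 0.2], [-1.0, 0.4], [0.3, -0.5], [-0.8, -0.6], [-0.4, 0.5], [0.3, 0.3], [0.4, -0.2], [-0.0, 0.2]]
scene table z 0.0003912302587067197
side table z -0.00023130600770648028
```

```bash
cat >> h.py <<'E'
from scipy.spatial.transform import Rotation as Ro
def tool():
    s=sensors.state(); R=Ro.from_rotvec(s['tool_rot']).as_matrix(); return s['ee_pos'],R,s
def to(target,yaw=None):
    """shift mm in tool axes to reach world target, turn so tool x at world yaw"""
    p,R,s=tool(); d=R.T@(np.asarray(target)-p)*1000
    print('shift mm',d.round(1),'tool x yaw',round(np.arctan2(R[1,0],R[0,0]),4),'tool z',R[:,2].round(3), 'pos',p.round(4))
    if yaw is not None:
        e=[(k,np.degrees(-((yaw+k*np.pi-np.arctan2(R[1,0],R[0,0])+np.pi)%(2*np.pi)-np.pi))/6) for k in (0,1)]
        print('turn units (tool z down so sign flipped)',e)
E
python3 - <<'E'
from h import *
yb=-.2055; c=np.array([.511,.0355]); g=c+.06*np.array([np.cos(yb),np.sin(yb)]); print('grasp',g)
to([g[0]-0.0,g[1],.22],yb)
P=np.vstack([np.load('pics/scene_cloud.npy'),np.load('pics/side_cloud.npy')])
for y in np.arange(.75,-.35,-.1):
    q=[]
    for x in np.arange(.1,.9,.1):
        m=(abs(P[:,0]-x)<.05)&(abs(P[:,1]-y)<.05)&(P[:,2]<1); q.append(round(float(np.percentile(P[m,2],99)),2) if m.sum()>5 else None)
    print(round(y,2),q)
E
```

```text
grasp [0.56973754 0.0232566 ]
shift mm [-539.3 -539.6   15.7] tool x yaw 2.8518 tool z [-0.    -0.001 -1.   ] pos [0.2071 0.6944 0.235 ]
turn units (tool z down so sign flipped) [(0, np.float64(29.19525184896051)), (1, np.float64(-0.804748151039492))]
0.75 [None, 0.37, 0.35, None, None, -0.16, -0.13, -0.13]
0.65 [None, 0.45, None, None, None, None, -0.13, -0.13]
0.55 [0.65, 0.64, None, None, None, None, None, None]
0.45 [None, None, None, None, None, None, -0.34, None]
0.35 [None, None, 0.01, 0.1, 0.01, 0.12, 0.02, 0.0]
0.25 [0.62, None, 0.02, 0.12, 0.02, 0.13, 0.17, 0.18]
0.15 [0.53, 0.0, 0.01, 0.08, 0.07, 0.0, 0.05, 0.09]
0.05 [0.52, -0.0, 0.01, 0.04, 0.05, 0.04, 0.0, 0.11]
-0.05 [0.35, -0.0, 0.02, 0.01, 0.0, 0.03, 0.02, 0.11]
-0.15 [0.0, -0.0, 0.02, 0.0, 0.07, 0.07, 0.02, 0.11]
-0.25 [None, -0.77, 0.02, 0.0, 0.06, 0.07, 0.0, 0.09]
```

```bash
python3 -m inch '[[[-27,-27,0,0],[-54,-54,0,0],[-81,-81,0,0],[-108,-108,0,0],[-135,-135,0,-0.8]]]' 1 5; python3 -m inch '[[[-28,-28,0,0],[-56,-56,0,0],[-84,-84,0,0],[-112,-112,0,0],[-140,-140,0,0]]]'
```

```text
clock: 0.57
ee_pos: [0.2983, 0.5251, 0.2354]
tool_rot: [0.324, 3.125, -0.001]
ft_force: [-0.0, 1.1, -0.2]
width: 1.002
clock: 0.98
ee_pos: [0.4071, 0.3594, 0.2356]
tool_rot: [0.323, 3.125, -0.0]
ft_force: [1.0, 0.3, -0.5]
width: 0.998
```

Run:
```python
from h import *
to([.5697,.0233,.22],-.2055)
```

```text
shift mm [-227.9 -295.7   15.7] tool x yaw 2.9358 tool z [ 0. -0. -1.] pos [0.4071 0.3594 0.2356]
turn units (tool z down so sign flipped) [(0, np.float64(29.996816874602683)), (1, np.float64(-0.0031831253973197637))]
```

```bash
python3 -m inch '[[[-23,-30,0,0],[-46,-60,0,0],[-69,-90,0,0],[-92,-120,0,0],[-115,-149,0,0]]]'; python3 -m inch '[[[-23,-30,0,0],[-46,-60,0,0],[-69,-90,0,0],[-92,-120,0,0],[-113,-147,0,0]]]'
python3 - <<'E'
from h import *
snap('wrist','w1'); print(camera_info('wrist')); to([.5697,.0233,.22],-.2055)
E
```

```text
clock: 1.4
ee_pos: [0.4889, 0.1898, 0.2357]
tool_rot: [0.323, 3.125, -0.0]
ft_force: [0.7, 0.5, -0.6]
width: 0.999
clock: 1.82
ee_pos: [0.5696, 0.0223, 0.2356]
tool_rot: [0.324, 3.125, -0.001]
ft_force: [0.3, 0.8, -0.0]
width: 0.999
{'intrinsics': array([[309.70691629,   0.        , 320.08916109],
       [  0.        , 309.70691629, 204.46136676],
       [  0.        ,   0.        ,   1.        ]]), 'R': array([[ 0.21273952,  0.97710689, -0.00200516],
       [ 0.93646304, -0.2033038 ,  0.28584005],
       [ 0.27888862, -0.06268724, -0.95827525]]), 't': array([-0.13481397, -0.56684351,  0.23309062])}
shift mm [ 4.2  7.3 15.7] tool x yaw 2.928 tool z [ 0.002 -0.004 -1.   ] pos [0.5722 0.0153 0.2357]
turn units (tool z down so sign flipped) [(0, np.float64(29.92257299273143)), (1, np.float64(-0.07742700726857164))]
```

View pics/w1.png

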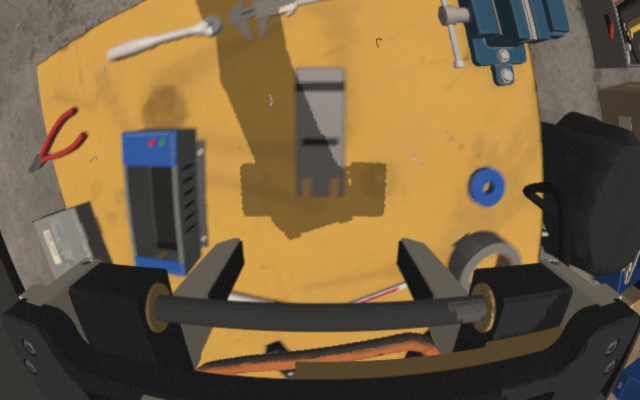

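Run:
```python
from h import *
snap('wrist','w2'); to([.5697,.0233,.22],-.2055)
im=cv2.imread('pics/w2.png')
cv2.imwrite('pics/w2b.png',cv2.resize(im[60:205,280:360],None,fx=4,fy=4,interpolation=cv2.INTER_CUBIC))
cv2.imwrite('pics/w2d.png',cv2.resize(im[120:280,110:220],None,fx=3.7,fy=3.7,interpolation=cv2.INTER_CUBIC))
```

```text
shift mm [ 2.2  4.5 15.5] tool x yaw 2.9276 tool z [ 0.001 -0.003 -1.   ] pos [0.5709 0.0185 0.2355]
turn units (tool z down so sign flipped) [(0, np.float64(29.91926004526214)), (1, np.float64(-0.08073995473786046))]
```

View pics/w2b.png

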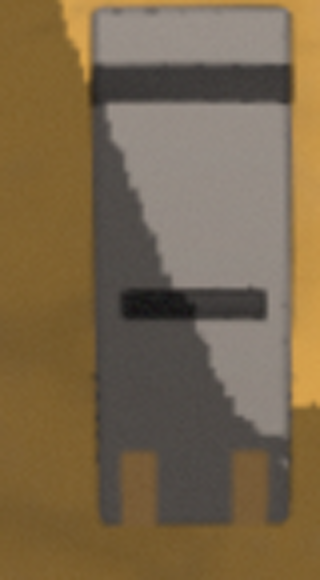

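View pics/w2d.png

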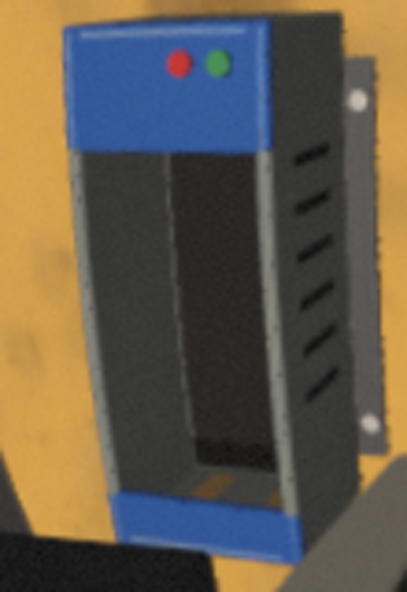

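```bash
cat > fit2.py <<'E'
from h import *
from scipy.optimize import least_squares
def rz(a): c,s=np.cos(a),np.sin(a); return np.array([[c,-s,0],[s,c,0],[0,0,1]])
z=load('w2')
A=lambda U,V:((U+.5)/3.7-.5+110,(V+.5)/3.7-.5+120)
B=lambda U,V:((U+.5)/4-.5+280,(V+.5)/4-.5+60)
dock=[(A(65,27),(-91,-39,64)),(A(271,20),(-91,39,64)),(A(345,13),(-91,39,0)),(A(72,150),(-50,-39,64)),(A(271,150),(-50,39,64)),(A(108,492),(70,-39,64)),(A(299,516),(70,39,64)),(A(120,542),(91,-39,64)),(A(301,562),(91,39,64))]
bat=[(B(93,8),(-75,-28,36)),(B(290,10),(-75,28,36)),(B(100,523),(75,-28,36)),(B(287,522),(75,28,36)),(B(193,304),(10,0,46))]
for n,L,g in (('dock',dock,(.55,-.18,-.28)),('bat',bat,(.51,.035,-.2))):
    def f(p): return np.concatenate([np.array(w2px(z,rz(p[2])@(np.array(c)/1000)+[p[0],p[1],0],True))-uv for uv,c in L])
    s=least_squares(f,g,loss='soft_l1'); print(n,s.x.round(4)); print(f(s.x).reshape(-1,2).round(1).tolist())
for uv in (B(193,200),B(150,400),A(170,80),A(200,530)): print(px2w(z,*uv,True))
E
python3 fit2.py
```

```text
dock [ 0.5441 -0.1795 -0.2713]
[[-0.7, -0.3], [0.0, -0.3], [0.6, -0.7], [-1.3, 0.5], [0.5, 1.1], [-0.3, -0.5], [0.2, -0.6], [-1.0, 0.1], [1.5, 1.7]]
bat [ 0.509   0.0361 -0.2081]
[[-0.7, -1.0], [0.6, -1.4], [-0.8, 1.0], [0.5, 1.0], [0.2, 0.1]]
[0.49059737 0.04008077 0.03583097]
[0.54340715 0.01629662 0.0365864 ]
[ 0.4747117  -0.15737857  0.06357547]
[ 0.6214458  -0.20187712  0.06486053]
```

```bash
python3 -m inch '[[[0,0,35,0],[0,0,70,0],[0,0,100,0],[0,0,130,0],[0,0,140,0]]]'
python3 - <<'E'
from h import *
to([.5682,.0237,.035],-.207)
E
```

```text
clock: 2.33
ee_pos: [0.5669, 0.0253, 0.0921]
tool_rot: [-0.321, -3.12, 0.001]
ft_force: [0.2, 0.6, 0.1]
width: 0.998
shift mm [-1.8 -1.2 57.1] tool x yaw 2.9363 tool z [-0.005 -0.    -1.   ] pos [0.5669 0.0253 0.0921]
turn units (tool z down so sign flipped) [(0, np.float64(-29.98400622761113)), (1, np.float64(0.01599377238887364))]
```

```bash
python3 -m inch '[[[0,0,25,0],[0,0,45,0],[0,0,57,0],[0,0,60,0],[0,0,60,0]]]';python3 -m inch '[[[0,0,0,0],[0,0,0,0],[0,0,0,0],[0,0,0,0],[0,0,0,0]]]'
python3 - <<'E'
from h import *
to([.5682,.0237,.035],-.207)
E
```

```text
clock: 2.75
ee_pos: [0.5689, 0.025, 0.0355]
tool_rot: [-0.323, -3.124, 0.0]
ft_force: [0.1, -0.7, 0.3]
width: 0.999
clock: 3.17
ee_pos: [0.5693, 0.0248, 0.0363]
tool_rot: [0.323, 3.124, 0.0]
ft_force: [0.4, 0.2, 0.4]
width: 0.998
shift mm [ 0.9 -1.3  1.3] tool x yaw 2.9355 tool z [ 0.001  0.    -1.   ] pos [0.5693 0.0248 0.0363]
turn units (tool z down so sign flipped) [(0, np.float64(-29.99100039387459)), (1, np.float64(0.008999606125406916))]
```

```bash
python3 -m inch '[[[1,-1,1,0],[1,-1,1,0],[1,-1,1,0],[1,-1,1,0],[1,-1,1,0]]]' 0 6;python3 -m inch '[[[0,0,0,0],[0,0,0,0],[0,0,0,0],[0,0,0,0],[0,0,0,0]]]'; python3 -m inch '[[[0,0,-5,0],[0,0,-10,0],[0,0,-15,0],[0,0,-20,0],[0,0,-20,0]]]'
python3 - <<'E'
from h import *
p,d,ci=snap('side','s1'); print(sensors.state()['ee_pos'],sensors.state()['ft_force'])
cv2.imwrite('pics/s1c.png',cv2.resize(p[110:290,220:380,::-1],None,fx=3.3,fy=3.3,interpolation=cv2.INTER_CUBIC))
E
```

```text
clock: 3.58
ee_pos: [0.5678, 0.024, 0.0346]
tool_rot: [-0.323, -3.125, 0.0]
ft_force: [-0.6, -0.0, 0.0]
width: 0.696
clock: 4.0
ee_pos: [0.5679, 0.0241, 0.0346]
tool_rot: [0.323, 3.125, 0.0]
ft_force: [0.9, 0.1, -1.5]
width: 0.6
clock: 4.42
ee_pos: [0.5683, 0.0239, 0.0559]
tool_rot: [0.323, 3.124, 0.0]
ft_force: [-0.9, 0.1, -1.8]
width: 0.603
[0.5683951  0.02393233 0.05551177] [ 1.71158206 -0.03432356 -1.58004989]
```

View pics/s1c.png

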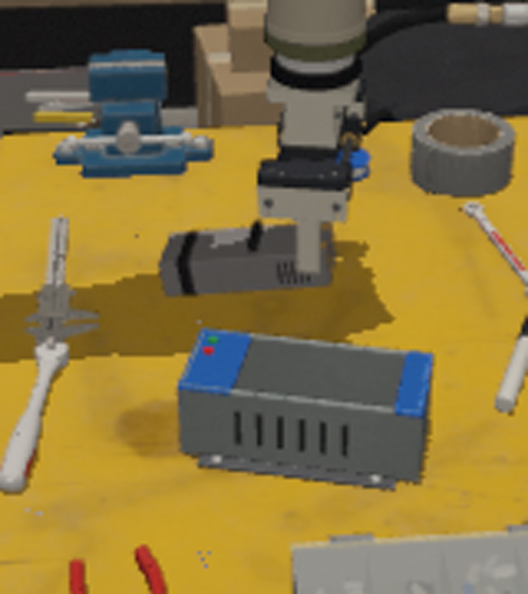

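```bash
python3 -m inch '[[[0,0,-8,0],[0,0,-16,0],[0,0,-24,0],[0,0,-32,0],[0,0,-35,0]]]';python3 -m inch '[[[0,0,0,0],[0,0,0,0],[0,0,0,0],[0,0,0,0],[0,0,0,0]]]' 0 60
python3 -m inch '[[[0,0,-15,0],[0,0,-30,0],[0,0,-50,0],[0,0,-70,0],[0,0,-80,0]]]'
python3 - <<'E'
from h import *
p,d,ci=snap('side','s2'); p2,_,_=snap('scene','sc2'); print(sensors.state()['ee_pos'],sensors.state()['ft_force'])
cv2.imwrite('pics/s2c.png',cv2.resize(p[90:270,230:370,::-1],None,fx=3.3,fy=3.3,interpolation=cv2.INTER_CUBIC))
cv2.imwrite('pics/sc2c.png',cv2.resize(p2[100:300,230:430,::-1],None,fx=3,fy=3,interpolation=cv2.INTER_CUBIC))
E
```

```text
clock: 4.88
ee_pos: [0.5683, 0.024, 0.0912]
tool_rot: [0.323, 3.123, 0.001]
ft_force: [0.4, -0.2, -2.0]
width: 0.601
clock: 5.3
ee_pos: [0.5687, 0.024, 0.0898]
tool_rot: [0.323, 3.123, 0.0]
ft_force: [3.4, -0.2, 4.4]
width: 0.6
clock: 5.72
ee_pos: [0.5672, 0.024, 0.1707]
tool_rot: [-0.323, -3.124, 0.0]
ft_force: [0.0, 0.3, -3.5]
width: 0.599
[0.56787992 0.02407626 0.17045941] [-0.28287383 -0.14821296 -3.01549864]
```

View pics/s2c.png

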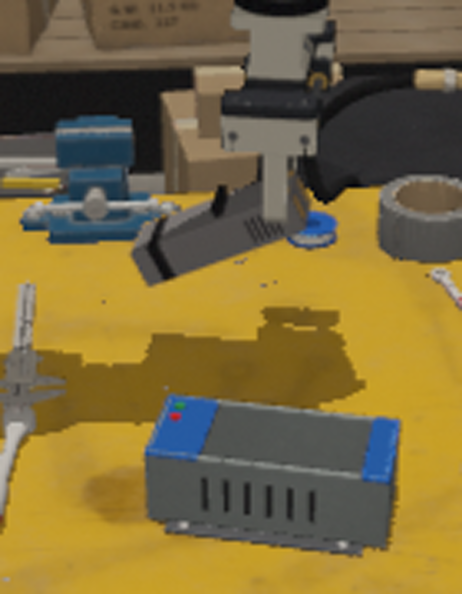

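View pics/sc2c.png

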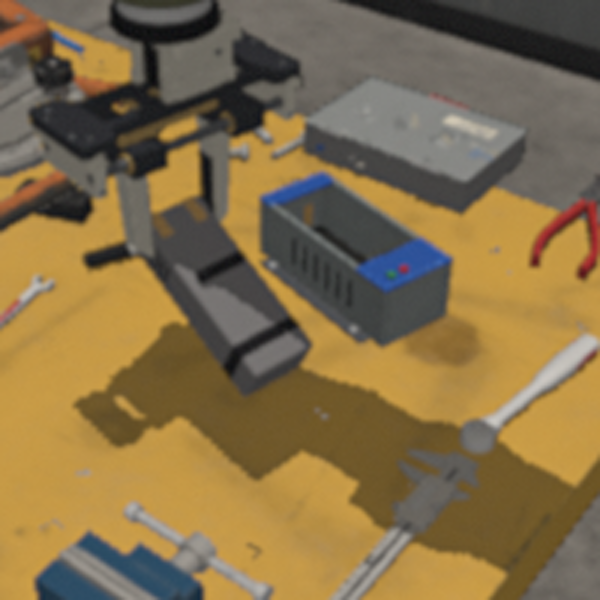

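Run:
```python
from h import *
from scipy.optimize import least_squares
s2=load('s2'); sc=load('sc2')
S=lambda U,V:((U+.5)/3.3-.5+230,(V+.5)/3.3-.5+90)
C=lambda U,V:((U+.5)/3-.5+230,(V+.5)/3-.5+100)
L=[(s2,S(152,286),(-75,-28,0)),(s2,S(132,252),(-75,-28,36)),(s2,S(312,233),(75,-28,0)),(sc,C(247,395),(-75,28,0)),(sc,C(309,353),(-75,-28,0)),(sc,C(207,197),(75,-28,36)),(sc,C(152,222),(75,28,36)),(sc,C(296,322),(-75,-28,36))]
def T(p,c): return Ro.from_euler('ZY',[p[3],p[4]]).apply(np.array(c)/1000)+p[:3]
def f(p): return np.concatenate([np.array(w2px(z,T(p,c)))-uv for z,uv,c in L])
s=least_squares(f,(.51,.036,.11,-.207,-.43),loss='soft_l1'); print(s.x.round(4)); print(f(s.x).reshape(-1,2).round(1).tolist())
pos,R,_=tool(); print('pos',pos)
print('tcp in pack',Ro.from_euler('ZY',s.x[3:]).inv().apply(pos-s.x[:3]))
a=cv2.resize(s2['p'][90:270,230:370,::-1],None,fx=3.3,fy=3.3); b=cv2.resize(sc['p'][100:300,230:430,::-1],None,fx=3,fy=3)
for im,z,k,o in ((a,s2,3.3,(230,90)),(b,sc,3,(230,100))):
  for x in(-75,75):
    for y in(-28,28):
      for zz in(0,36):
        for d in ((0,0,36),(0,56,0),(150,0,0)):
          q=(x+d[0],y+d[1],zz+d[2])
          if q[0]<=75 and q[1]<=28 and q[2]<=36:
            P=[tuple(int((w-oo+.5)*k) for w,oo in zip(w2px(z,T(s.x,c)),o)) for c in((x,y,zz),q)]
            cv2.line(im,*P,(0,255,0),1)
c=np.zeros((600,1070,3),np.uint8); c[:a.shape[0],:a.shape[1]]=a; c[:,465:1065]=b
cv2.imwrite('pics/ov.png',cv2.resize(c,(800,449)))
```

```text
[ 0.5287  0.0244  0.1117 -0.2219 -0.3841]
[[-1.1, 0.3], [-0.4, -0.1], [0.1, 2.1], [0.5, -1.1], [-0.8, 2.2], [-1.6, -2.5], [-3.3, -2.2], [7.8, 4.0]]
pos [0.56787992 0.02407626 0.17045941]
tcp in pack [0.05749512 0.00828667 0.04015741]
```

View pics/ov.png

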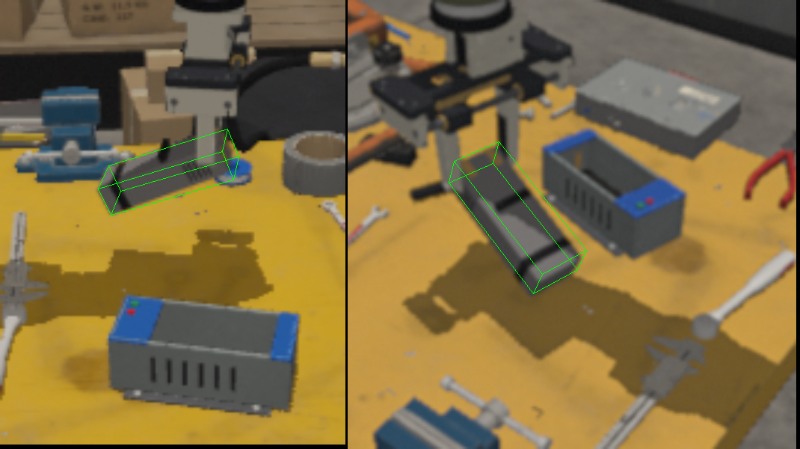

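Run:
```python
from h import *
a=load('s2')['p'][135:185,265:335,::-1]; b=load('sc2')['p'][160:235,270:340,::-1]
cv2.imwrite('pics/e1.png',cv2.resize(a,None,fx=11,fy=11,interpolation=cv2.INTER_CUBIC))
cv2.imwrite('pics/e2.png',cv2.resize(b,None,fx=8,fy=8,interpolation=cv2.INTER_CUBIC))
```

```text
(no output)
```

View pics/e1.png

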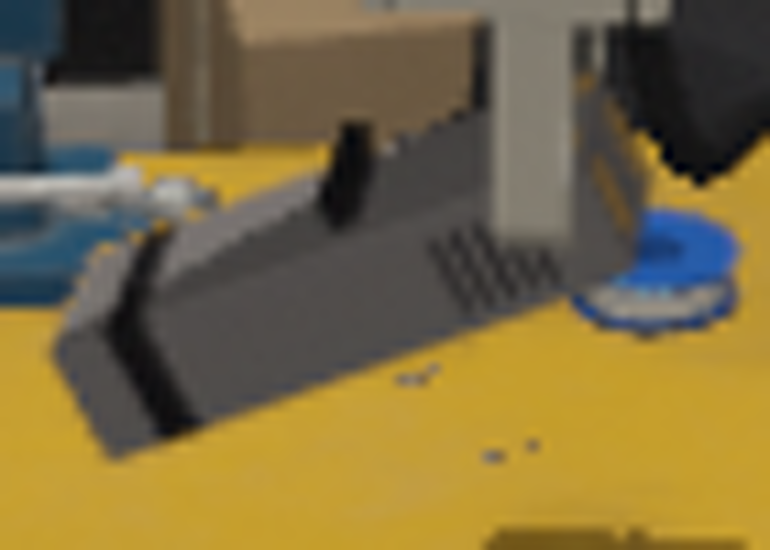

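View pics/e2.png

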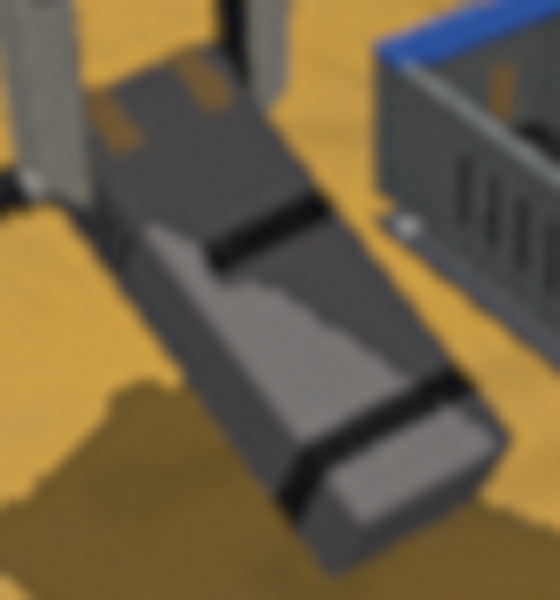

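```bash
cat > fit3.py <<'E'
from h import *
from scipy.optimize import least_squares
s2=load('s2'); sc=load('sc2')
S=lambda U,V:((U+.5)/11-.5+265,(V+.5)/11-.5+135)
C=lambda U,V:((U+.5)/8-.5+270,(V+.5)/8-.5+160)
L=[(s2,S(115,458),(-75,-28,0)),(s2,S(55,350),(-75,-28,36)),(s2,S(632,268),(75,-28,0)),(s2,S(90,262),(-75,28,36)),(sc,C(335,577),(-75,28,0)),(sc,C(480,495),(-75,-28,0)),(sc,C(510,437),(-75,-28,36)),(sc,C(365,525),(-75,28,36)),(sc,C(205,42),(75,-28,36)),(sc,C(88,95),(75,28,36))]
def T(p,c): return Ro.from_euler('ZY',[p[3],p[4]]).apply(np.array(c)/1000)+p[:3]
def f(p): return np.concatenate([np.array(w2px(z,T(p,c)))-uv for z,uv,c in L])
s=least_squares(f,(.51,.036,.11,-.207,-.43),loss='soft_l1'); print(s.x.round(4)); print(f(s.x).reshape(-1,2).round(1).tolist())
pos,R,_=tool(); print('pos',pos)
print('tcp in pack',Ro.from_euler('ZY',s.x[3:]).inv().apply(pos-s.x[:3]))
E
python3 fit3.py
```

```text
[ 0.5279  0.031   0.1132 -0.2072 -0.459 ]
[[0.2, 0.7], [-0.5, 0.1], [1.1, -0.1], [0.3, -1.2], [-0.7, 0.9], [0.4, 0.2], [1.7, -0.1], [0.0, -0.0], [1.1, -1.8], [-4.4, 0.5]]
pos [0.56787992 0.02407626 0.17045941]
tcp in pack [0.06177477 0.00146753 0.03338529]
```

```bash
cat > wp.py <<'E'
from h import *
import sys
D=np.array([.545,-.180]); yd=-.275
def dk(x,y,z): c,s=np.cos(yd),np.sin(yd); return np.array([D[0]+c*x/1000-s*y/1000,D[1]+s*x/1000+c*y/1000,z/1000])
def indock():
    p,R,s=tool(); c,q=np.cos(yd),np.sin(yd); d=p[:2]-D; print('tcp in dock mm',(np.array([c*d[0]+q*d[1],-q*d[0]+c*d[1],p[2]])*1000).round(1),'F',s['ft_force'].round(1),'w',round(s['width'],3),'t',s['clock'])
if __name__=='__main__':
    indock(); a=[float(v) for v in sys.argv[1:4]]; to(dk(*a),yd)
E
python3 wp.py 84 0 180
```

```text
tcp in dock mm [-33.4 202.6 170.5] F [-0.3 -0.1 -3. ] w 0.597 t 5.8167
shift mm [-103.1 -210.2   -9.5] tool x yaw 2.9356 tool z [ 0.001  0.    -1.   ] pos [0.5679 0.0241 0.1705]
turn units (tool z down so sign flipped) [(0, np.float64(-29.340603827349963)), (1, np.float64(0.659396172650042))]
```

```bash
python3 -m inch '[[[-10,-20,-10,0.1],[-22,-44,-10,0.2],[-36,-72,-10,0.3],[-50,-102,-10,0.5],[-65,-132,-10,0.66]]]'; python3 -m inch '[[[-13,-26,0,0],[-25,-50,0,0],[-33,-68,0,0],[-37,-77,0,0],[-38,-78,0,0]]]';python3 -m inch '[[[0,0,0,0],[0,0,0,0],[0,0,0,0],[0,0,0,0],[0,0,0,0]]]'; python3 wp.py 84 0 170
python3 - <<'E'
from h import *
for n,f in (('side','s3'),('scene','sc3'),('wrist','w3')): snap(n,f)
a=load('s3')['p'][100:280,240:380,::-1]; b=load('sc3')['p'][80:260,270:410,::-1]
cv2.imwrite('pics/f1.png',np.hstack([cv2.resize(q,(400,514),interpolation=cv2.INTER_CUBIC) for q in (a,b)]))
E
```

```text
clock: 6.23
ee_pos: [0.6035, -0.1194, 0.1778]
tool_rot: [-0.43, -3.109, -0.0]
ft_force: [0.8, 0.5, -3.3]
width: 0.595
clock: 6.65
ee_pos: [0.6188, -0.2062, 0.1779]
tool_rot: [-0.435, -3.109, 0.001]
ft_force: [-0.2, -0.7, -2.9]
width: 0.6
clock: 7.07
ee_pos: [0.62, -0.2027, 0.1798]
tool_rot: [0.428, 3.112, 0.0]
ft_force: [0.0, 0.0, -2.8]
width: 0.594
tcp in dock mm [ 78.3  -1.5 179.8] F [ 0.   0.  -2.8] w 0.594 t 7.0667
shift mm [-5.7  1.5  9.8] tool x yaw 2.868 tool z [ 0.  0. -1.] pos [ 0.62   -0.2027  0.1798]
turn units (tool z down so sign flipped) [(0, np.float64(-29.98663742833254)), (1, np.float64(0.013362571667464079))]
```

View pics/f1.png

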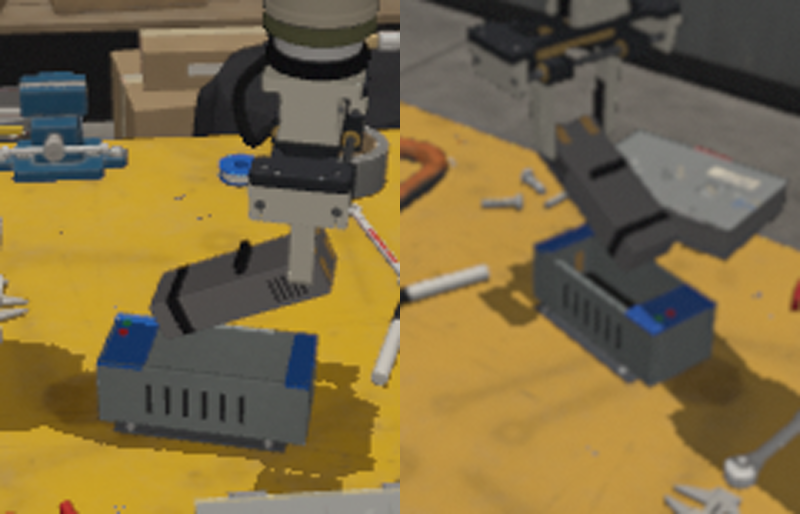

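View pics/w3.png

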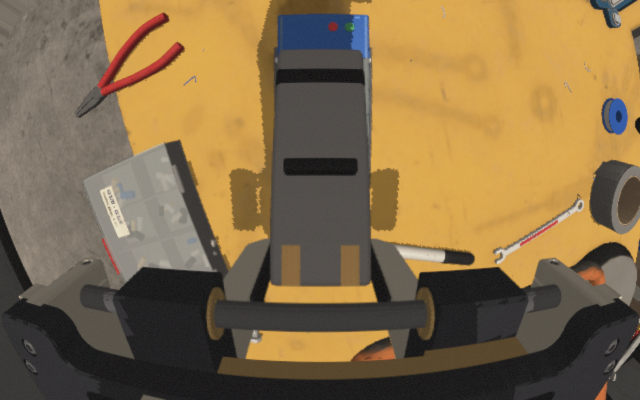

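Run:
```python
from h import *
a=load('s3')['p'][175:225,285:365,::-1]; b=load('w3')['p'][5:295,260:385,::-1]
cv2.imwrite('pics/g1.png',cv2.resize(a,None,fx=10,fy=10,interpolation=cv2.INTER_CUBIC))
cv2.imwrite('pics/g2.png',cv2.resize(b,None,fx=2,fy=2,interpolation=cv2.INTER_CUBIC))
```

```text
(no output)
```

View pics/g1.png

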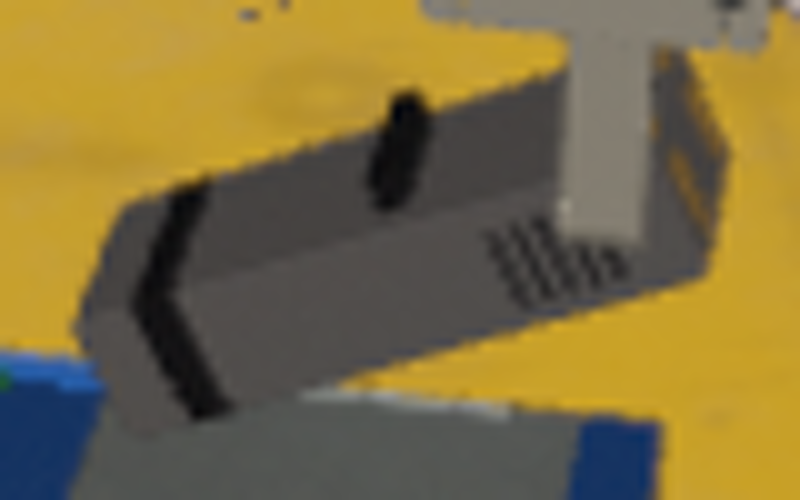

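View pics/g2.png

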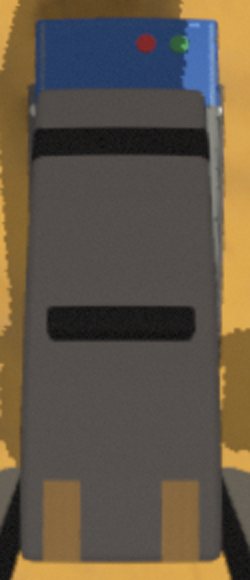

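```bash
cat > fit4.py <<'E'
from h import *
from scipy.optimize import least_squares
s3=load('s3'); w=load('w3')
S=lambda U,V:((U+.5)/10-.5+285,(V+.5)/10-.5+175)
W=lambda U,V:((U+.5)/2-.5+260,(V+.5)/2-.5+5)
L=[(s3,S(145,440),(-75,-28,0)),(s3,S(78,325),(-75,-28,36)),(s3,S(708,272),(75,-28,0)),(s3,S(125,206),(-75,28,36)),(w,W(37,95),(-75,-28,36)),(w,W(206,92),(-75,28,36)),(w,W(20,560),(75,-28,36)),(w,W(222,560),(75,28,36)),(w,W(121,312),(10,0,46))]
def T(p,c): return Ro.from_euler('ZY',[p[3],p[4]]).apply(np.array(c)/1000)+p[:3]
def f(p): return np.concatenate([np.array(w2px(z,T(p,c),z is w))-uv for z,uv,c in L])
s=least_squares(f,(.58,-.18,.11,-.27,-.43),loss='soft_l1'); print(s.x.round(4)); print(f(s.x).reshape(-1,2).round(1).tolist())
pos,R,_=tool(); print('pos',pos)
print('tcp in pack',Ro.from_euler('ZY',s.x[3:]).inv().apply(pos-s.x[:3]))
from wp import D,yd,dk
for c in ((-75,0,0),(-75,0,36),(75,0,0)):
    d=T(s.x,c)-[*D,0]; print(c,(Ro.from_euler('z',yd).inv().apply(d)*1000).round(1))
for c in ((-91,-39,64),(-91,39,64),(-50,39,64),(-50,-39,64)):
    u=w2px(w,dk(*c),True); print(c,(u[0]-260+.5)*2-.5,(u[1]-5+.5)*2-.5)
E
python3 fit4.py
```

```text
[ 0.5798 -0.1931  0.1205 -0.2766 -0.4867]
[[-0.7, 1.8], [-1.1, 1.6], [0.3, 0.2], [-0.7, 0.8], [0.8, -1.6], [-0.8, 0.1], [-1.5, 0.1], [1.9, 0.1], [0.3, 1.3]]
pos [ 0.61992039 -0.20347124  0.17980607]
tcp in pack [0.06434184 0.0009607  0.03310078]
(-75, 0, 0) [-29.2  -3.   85.4]
(-75, 0, 36) [-46.   -3.  117.2]
(75, 0, 0) [103.4  -3.2 155.5]
(-91, -39, 64) 36.90283413862426 19.87235666143181
(-91, 39, 64) 219.32463049775652 20.78413897798538
(-50, 39, 64) 220.40203194098217 109.51354303969333
(-50, -39, 64) 35.98136911685822 108.79585602777735
```

```bash
python3 -m inch '[[[-4,2,10,0],[-4,2,22,0],[-4,2,34,0],[-4,2,46,0],[-4,2,52,0]]]'; python3 -m inch '[[[0,0,6,0],[0,0,11,0],[0,0,12,0],[0,0,12,0],[0,0,12,0]]]'; python3 wp.py 82.5 0 115.7
python3 - <<'E'
from h import *
for n,f in (('side','s4'),('wrist','w4')): snap(n,f)
a=load('s4')['p'][150:280,250:380,::-1]; b=load('w4')['p'][0:300,240:400,::-1]
cv2.imwrite('pics/f2.png',np.hstack([cv2.resize(a,None,fx=4,fy=4,interpolation=cv2.INTER_CUBIC),cv2.resize(b,(277,520),interpolation=cv2.INTER_CUBIC)]))
E
```

```text
clock: 7.63
ee_pos: [0.6231, -0.2028, 0.1248]
tool_rot: [-0.43, -3.109, -0.0]
ft_force: [-0.1, -0.0, -3.2]
width: 0.597
clock: 8.05
ee_pos: [0.6245, -0.2032, 0.116]
tool_rot: [0.431, 3.111, -0.0]
ft_force: [-0.1, 0.1, -3.2]
width: 0.599
tcp in dock mm [ 82.8  -0.7 116. ] F [-0.1  0.1 -3.2] w 0.599 t 8.05
shift mm [0.3 0.7 0.3] tool x yaw 2.8664 tool z [ 0.001 -0.    -1.   ] pos [ 0.6245 -0.2032  0.116 ]
turn units (tool z down so sign flipped) [(0, np.float64(29.998352706153316)), (1, np.float64(-0.0016472938466831376))]
```

View pics/f2.png

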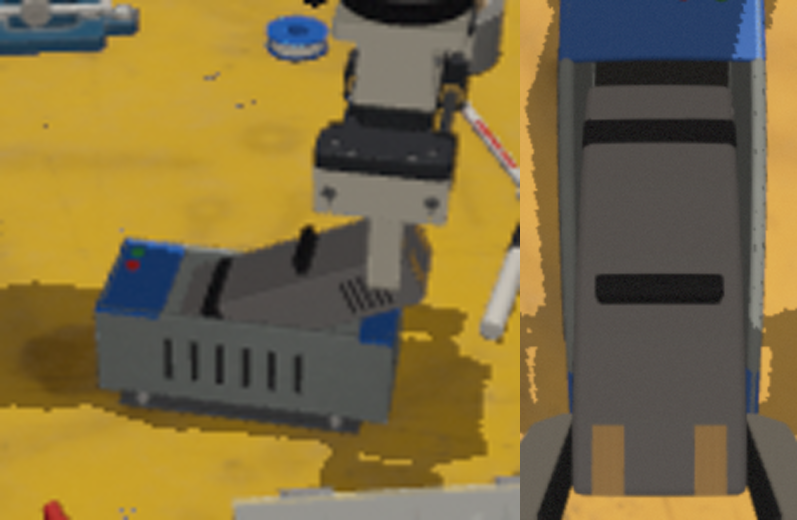

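```bash
python3 -m inch '[[[7,0,3,0],[15,0,6,0],[23,0,9,0],[31,0,12,0],[36,0,14,0]]]'; python3 -m inch '[[[2,0,0,0],[3,0,1,0],[4,0,1,0],[4,0,1,0],[4,0,1,0]]]'; python3 wp.py 41 0 100.7
python3 - <<'E'
from h import *
for n,f in (('side','s5'),('wrist','w5')): snap(n,f)
a=load('s5')['p'][150:280,250:380,::-1]; b=load('w5')['p'][0:300,240:400,::-1]
cv2.imwrite('pics/f3.png',np.hstack([cv2.resize(a,None,fx=4,fy=4,interpolation=cv2.INTER_CUBIC),cv2.resize(b,(277,520),interpolation=cv2.INTER_CUBIC)]))
E
```

```text
clock: 8.57
ee_pos: [0.5878, -0.1928, 0.1012]
tool_rot: [-0.431, -3.11, -0.0]
ft_force: [-0.6, 1.0, -4.0]
width: 0.597
clock: 8.98
ee_pos: [0.5861, -0.1923, 0.1008]
tool_rot: [0.431, 3.111, -0.0]
ft_force: [0.0, 0.4, -3.0]
width: 0.596
tcp in dock mm [ 42.9  -0.7 100.8] F [ 0.   0.4 -3. ] w 0.596 t 8.9833
shift mm [1.9 0.7 0.1] tool x yaw 2.8665 tool z [ 0.001 -0.    -1.   ] pos [ 0.5861 -0.1923  0.1008]
turn units (tool z down so sign flipped) [(0, np.float64(29.99922399872764)), (1, np.float64(-0.0007760012723598281))]
```

View pics/f3.png

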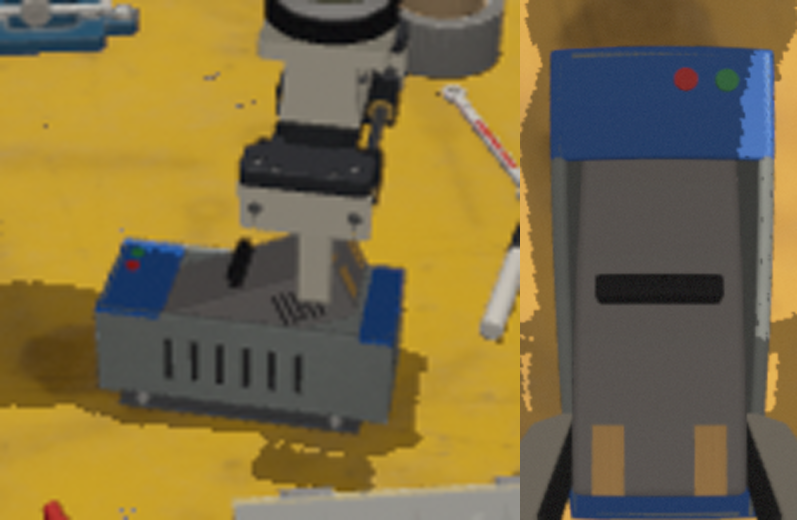

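```bash
python3 -m inch '[[[1,0,0,0],[1.5,0,0,0],[2,0,0,0],[2,0,0,0],[2,0,0,0]]]'; python3 -m inch '[[[1,0,0,0],[1.5,0,0,0],[2,0,0,0],[2,0,0,0],[2,0,0,0]]]'; python3 wp.py 41 0 100.7
```

```text
clock: 9.5
ee_pos: [0.5838, -0.1917, 0.1007]
tool_rot: [0.431, 3.112, -0.0]
ft_force: [-0.1, 0.6, -2.8]
width: 0.597
clock: 9.92
ee_pos: [0.5831, -0.1914, 0.1011]
tool_rot: [0.43, 3.109, -0.0]
ft_force: [4.9, -0.5, -1.2]
width: 0.598
tcp in dock mm [ 39.7  -0.6 101.1] F [ 4.9 -0.5 -1.2] w 0.598 t 9.9167
shift mm [-1.3  0.6  0.4] tool x yaw 2.8666 tool z [ 0.002 -0.001 -1.   ] pos [ 0.5831 -0.1914  0.1011]
turn units (tool z down so sign flipped) [(0, np.float64(-29.99994084798989)), (1, np.float64(5.915201010738064e-05))]
```

```bash
python3 -m inch '[[[0,0,0,0],[0,0,1,0],[0,0,2,0],[0,0,2,0],[0,0,2,0]]]' 0 6; python3 -m inch '[[[-1,0,3,0],[-2,0,5,0],[-3,0,8,0],[-3,0,9,0],[-3,0,9,0]]]'; python3 wp.py 42 0 90
python3 - <<'E'
from h import *
for n,f in (('side','s6'),('wrist','w6')): snap(n,f)
a=load('s6')['p'][150:280,250:380,::-1]; b=load('w6')['p'][0:300,240:400,::-1]
cv2.imwrite('pics/f4.png',np.hstack([cv2.resize(a,None,fx=4,fy=4,interpolation=cv2.INTER_CUBIC),cv2.resize(b,(277,520),interpolation=cv2.INTER_CUBIC)]))
E
```

```text
clock: 10.33
ee_pos: [0.5824, -0.1913, 0.0988]
tool_rot: [0.431, 3.111, -0.0]
ft_force: [4.1, -1.2, 0.9]
width: 0.599
clock: 10.75
ee_pos: [0.585, -0.1919, 0.0892]
tool_rot: [0.431, 3.112, 0.0]
ft_force: [3.9, -0.7, 0.9]
width: 0.604
tcp in dock mm [41.8 -0.6 89.2] F [ 3.9 -0.7  0.9] w 0.604 t 10.75
shift mm [-0.2  0.6 -0.8] tool x yaw 2.8666 tool z [ 0. -0. -1.] pos [ 0.585  -0.1919  0.0892]
turn units (tool z down so sign flipped) [(0, np.float64(29.9999811744386)), (1, np.float64(-1.8825561404380774e-05))]
```

View pics/f4.png

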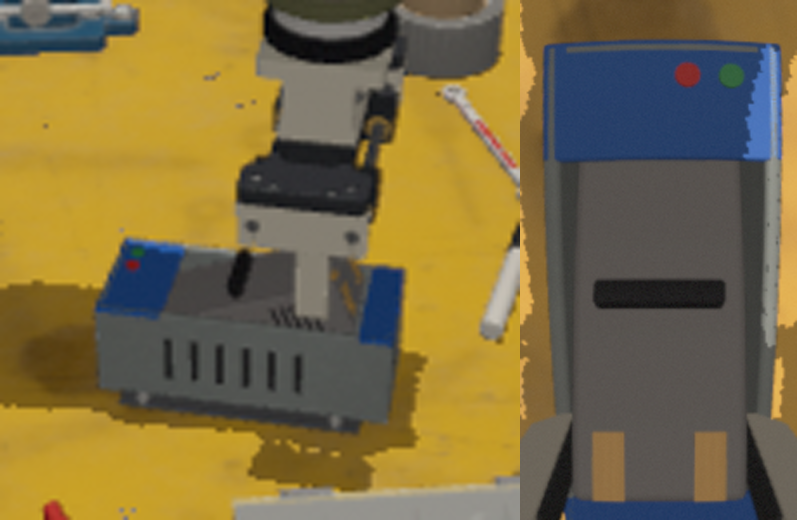

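```bash
python3 -m inch '[[[0,0,1,0],[-1,0,3,0],[-1,0,4,0],[-1,0,4,0],[-1,0,4,0]]]'; python3 wp.py 42 0 90; python3 -m inch '[[[0,0,0,0],[0,0,0,0],[0,0,0,0],[0,0,0,0],[0,0,0,0]]]' 0.8;  python3 -m inch '[[[0,0,-4,0],[0,0,-10,0],[0,0,-20,0],[0,0,-30,0],[0,0,-40,0]]]'
python3 - <<'E'
from h import *
for n,f in (('side','s7'),('wrist','w7')): snap(n,f)
a=load('s7')['p'][150:280,250:380,::-1]; b=load('w7')['p'][0:300,240:400,::-1]
cv2.imwrite('pics/f5.png',np.hstack([cv2.resize(a,None,fx=4,fy=4,interpolation=cv2.INTER_CUBIC),cv2.resize(b,(277,520),interpolation=cv2.INTER_CUBIC)]))
E
```

```text
clock: 11.27
ee_pos: [0.5858, -0.1922, 0.0855]
tool_rot: [0.431, 3.112, 0.0]
ft_force: [4.7, -2.2, 0.6]
width: 0.602
tcp in dock mm [42.6 -0.7 85.5] F [ 4.7 -2.2  0.6] w 0.602 t 11.2667
shift mm [ 0.6  0.7 -4.5] tool x yaw 2.8665 tool z [ 0. -0. -1.] pos [ 0.5858 -0.1922  0.0855]
turn units (tool z down so sign flipped) [(0, np.float64(29.999230011324286)), (1, np.float64(-0.0007699886757153622))]
clock: 11.68
ee_pos: [0.5851, -0.1921, 0.0854]
tool_rot: [-0.431, -3.111, -0.0]
ft_force: [0.4, 0.5, 0.0]
width: 0.799
clock: 12.1
ee_pos: [0.5859, -0.1923, 0.1271]
tool_rot: [0.431, 3.111, -0.0]
ft_force: [0.8, -0.2, 0.2]
width: 0.799
```

View pics/f5.png

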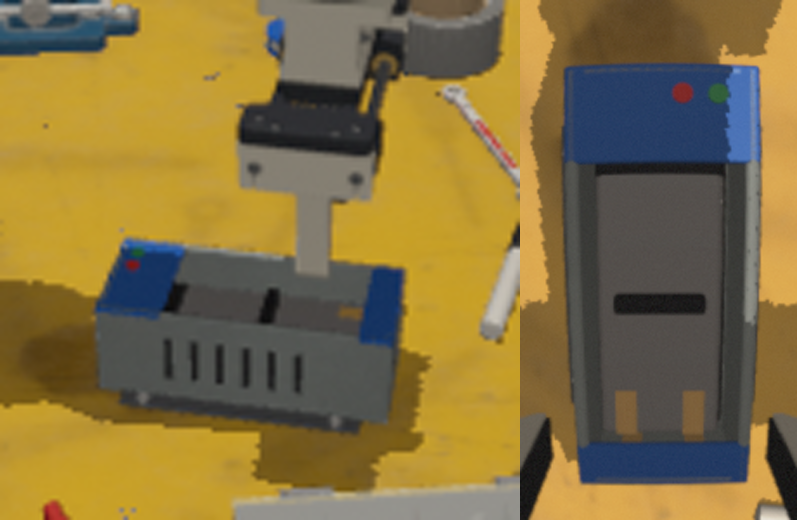

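```bash
python3 - <<'E'
from h import *
from wp import D,yd
z=load('w7')
for u,v in ((321,175),(321,120),(312,127),(330,127),(321,200),(321,219),(312,219),(330,219),(321,240),(321,248),(300,120)):
    X=px2w(z,u,v,True); d=Ro.from_euler('z',yd).inv().apply(X-[*D,0])*1000; print(u,v,d.round(1))
c=z['p'][80:280,265:380,::-1]; cv2.imwrite('pics/f6.png',cv2.resize(c,None,fx=3,fy=3,interpolation=cv2.INTER_CUBIC))
E
python3 wp.py -14 0 120
```

```text
321 175 [ 9.  -1.3 52.4]
321 120 [-31.5  -1.3  42.3]
312 127 [-26.2  -8.   43.2]
330 127 [-26.2   5.5  43.3]
321 200 [31.1 -1.3 42.6]
321 219 [47.  -1.3 42.7]
312 219 [47.1 -8.6 42.2]
330 219 [47.   6.  42.5]
321 240 [65.1 -1.3 43.3]
321 248 [73.  -1.3 42. ]
300 120 [-31.6 -17.1  42.4]
tcp in dock mm [ 43.6  -0.7 128.1] F [ 0.5 -0.4  0.1] w 0.801 t 12.2
shift mm [57.7  0.7  7.9] tool x yaw 2.8663 tool z [ 0.003 -0.001 -1.   ] pos [ 0.5868 -0.1926  0.1281]
turn units (tool z down so sign flipped) [(0, np.float64(29.996747704650506)), (1, np.float64(-0.0032522953494930128))]
```

View pics/f6.png

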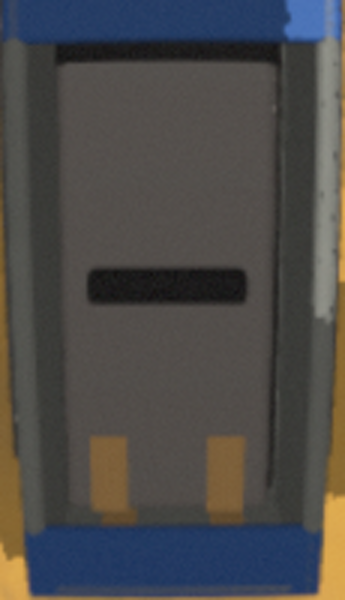

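```bash
python3 -m inch '[[[12,1,0,0],[26,1,0,0],[40,1,0,0],[52,1,0,0],[57,1,0,0]]]' 0 10; python3 -m inch '[[[0,0,0,0],[0,0,0,0],[0,0,5,0],[0,0,12,0],[0,0,20,0]]]'; python3 -m inch '[[[0,0,8,0],[0,0,16,0],[0,0,22,0],[0,0,24,0],[0,0,24,0]]]'; python3 wp.py -14 0 62
```

```text
clock: 12.62
ee_pos: [0.5295, -0.1754, 0.1257]
tool_rot: [-0.431, -3.111, -0.0]
ft_force: [-0.4, 0.0, -0.3]
width: 0.49
clock: 13.03
ee_pos: [0.5318, -0.1759, 0.105]
tool_rot: [0.431, 3.111, -0.0]
ft_force: [-0.3, -0.2, 0.5]
width: 0.138
clock: 13.45
ee_pos: [0.5308, -0.1757, 0.0808]
tool_rot: [-0.431, -3.111, -0.0]
ft_force: [-0.7, 0.0, 0.7]
width: 0.008
tcp in dock mm [-14.9   0.3  80.8] F [-0.7  0.   0.7] w 0.008 t 13.45
shift mm [-0.9 -0.3 18.8] tool x yaw 2.8665 tool z [-0.001  0.    -1.   ] pos [ 0.5308 -0.1757  0.0808]
turn units (tool z down so sign flipped) [(0, np.float64(29.998894380777482)), (1, np.float64(-0.001105619222518683))]
```

Tips are now at z = 64; I'll lower 18 mm and push in small steps, watching the force.

```bash
python3 -m inch '[[[0,0,6,0],[0,0,12,0],[0,0,16,0],[0,0,18,0],[0,0,18,0]]]'; python3 -m inch '[[[-2,0,0,0],[-4,0,0,0],[-6,0,0,0],[-8,0,0,0],[-10,0,0,0]]]'; python3 wp.py 8 0 62;  python3 -m inch '[[[-2,0,0,0],[-3,0,0,0],[-5,0,0,0],[-6,0,0,0],[-7,0,0,0]]]'; python3 wp.py 8 0 62
```

```text
clock: 13.87
ee_pos: [0.5309, -0.1757, 0.0631]
tool_rot: [-0.431, -3.111, -0.0]
ft_force: [-0.2, 0.8, -0.3]
width: 0.001
clock: 14.28
ee_pos: [0.5412, -0.1786, 0.0638]
tool_rot: [0.431, 3.111, -0.0]
ft_force: [0.2, 0.7, -0.2]
width: 0.009
tcp in dock mm [-4.1  0.3 63.8] F [ 0.2  0.7 -0.2] w 0.009 t 14.2833
shift mm [-12.1  -0.3   1.8] tool x yaw 2.8665 tool z [ 0. -0. -1.] pos [ 0.5412 -0.1786  0.0638]
turn units (tool z down so sign flipped) [(0, np.float64(29.999107240871506)), (1, np.float64(-0.0008927591284925491))]
clock: 14.7
ee_pos: [0.5475, -0.1804, 0.0636]
tool_rot: [-0.431, -3.112, 0.0]
ft_force: [-1.0, 0.8, -0.4]
width: 0.003
tcp in dock mm [ 2.5  0.3 63.6] F [-1.   0.8 -0.4] w 0.003 t 14.7
shift mm [-5.5 -0.3  1.6] tool x yaw 2.8665 tool z [-0.  0. -1.] pos [ 0.5475 -0.1804  0.0636]
turn units (tool z down so sign flipped) [(0, np.float64(29.99865346293865)), (1, np.float64(-0.001346537061351752))]
```

```bash
python3 -m inch '[[[-1,0,0,0],[-2,0,0,0],[-3,0,0,0],[-4,0,0,0],[-4,0,0,0]]]';  python3 -m inch '[[[-1,0,0,0],[-2,0,0,0],[-3,0,0,0],[-3,0,0,0],[-3,0,0,0]]]'; python3 wp.py 8 0 62
python3 - <<'E'
from h import *
for n,f in (('side','s8'),('wrist','w8')): snap(n,f)
a=load('s8')['p'][150:280,250:380,::-1]; b=load('w8')['p'][0:300,240:400,::-1]
cv2.imwrite('pics/f7.png',np.hstack([cv2.resize(a,None,fx=4,fy=4,interpolation=cv2.INTER_CUBIC),cv2.resize(b,(277,520),interpolation=cv2.INTER_CUBIC)]))
E
```

```text
clock: 15.12
ee_pos: [0.5511, -0.1814, 0.0636]
tool_rot: [-0.431, -3.111, -0.0]
ft_force: [-2.2, 0.3, 0.5]
width: 0.005
clock: 15.53
ee_pos: [0.5512, -0.1815, 0.0635]
tool_rot: [-0.43, -3.106, -0.001]
ft_force: [-9.7, 4.0, 6.9]
width: 0.006
tcp in dock mm [ 6.4  0.3 63.5] F [-9.7  4.   6.9] w 0.006 t 15.5333
shift mm [-1.6 -0.3  1.4] tool x yaw 2.8665 tool z [-0.006  0.001 -1.   ] pos [ 0.5512 -0.1815  0.0635]
turn units (tool z down so sign flipped) [(0, np.float64(29.999028856381447)), (1, np.float64(-0.0009711436185502945))]
```

View pics/f7.png

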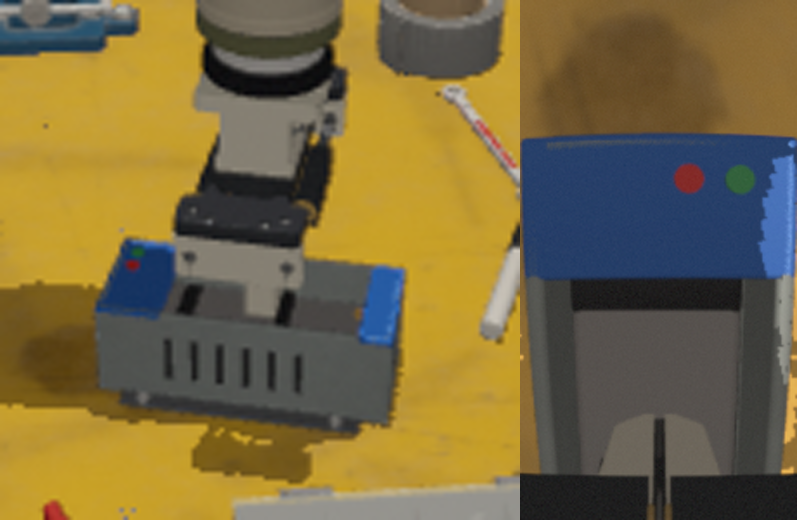

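```bash
python3 -m inch '[[[3,0,0,0],[6,0,0,0],[8,0,-5,0],[8,0,-15,0],[8,0,-30,0]]]'; python3 -m inch '[[[-15,0,-30,0],[-35,0,-60,0],[-50,0,-70,0],[-50,0,-70,0],[-50,0,-70,0]]]'
python3 - <<'E'
from h import *
from wp import D,yd,indock
for n,f in (('side','s9'),('wrist','w9')): snap(n,f)
indock()
z=load('w9'); c=z['p'][100:300,240:400,::-1]; cv2.imwrite('pics/f8.png',cv2.resize(c,None,fx=3,fy=3,interpolation=cv2.INTER_CUBIC))
a=load('s9')['p'][190:270,260:370,::-1]; cv2.imwrite('pics/f9.png',cv2.resize(a,None,fx=6,fy=6,interpolation=cv2.INTER_CUBIC))
E
```

```text
clock: 16.05
ee_pos: [0.5465, -0.18, 0.0939]
tool_rot: [-0.431, -3.111, -0.0]
ft_force: [-0.3, -0.5, 0.3]
width: 0.005
clock: 16.47
ee_pos: [0.5954, -0.1938, 0.1648]
tool_rot: [0.43, 3.109, -0.0]
ft_force: [0.0, 0.7, -0.7]
width: 0.006
tcp in dock mm [ 50.1   0.3 163. ] F [-0.2 -0.1 -0.2] w 0.007 t 16.5667
```

View pics/f8.png

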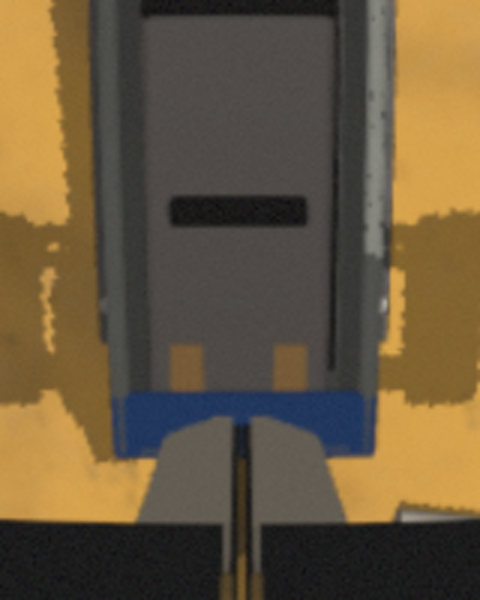

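View pics/f9.png

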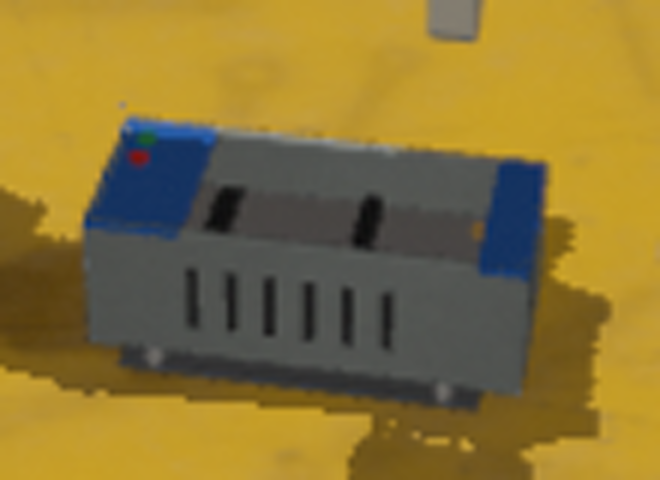

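```bash
cat > chk.py <<'E'
from h import *
from wp import D,yd
import sys
z=load(sys.argv[1])
K,R,t=z['K'],z['R'],z['t']
def onplane(u,v,h):
    x=(u-K[0,2])/K[0,0]; y=(v-K[1,2])/K[1,1]; q=np.hypot(x,y); s=np.tan(q)/q; ray=R.T@np.array([x*s,y*s,1]); o=-R.T@t
    X=o+ray*(h-o[2])/ray[2]; return (Ro.from_euler('z',yd).inv().apply(X-[*D,0])*1000).round(1)
f=lambda U,V:((U+.5)/3-.5+240,(V+.5)/3-.5+100)
print('rib top near/far edge', onplane(*f(238,197),.052),onplane(*f(238,227),.0515))
print('lip edge L,R', onplane(*f(130,392),.064),onplane(*f(365,392),.064),'lip outer',onplane(*f(120,455),.064),onplane(*f(373,455),.064))
print('strip inner ends',onplane(*f(186,344),.042),onplane(*f(290,344),.042))
for u,v in ((319,170),(319,130),(319,200),(319,215),(305,130),(333,130)):
    X=px2w(z,u,v,True); print((Ro.from_euler('z',yd).inv().apply(X-[*D,0])*1000).round(1))
E
python3 chk.py w9
python3 - <<'E'
from h import *
from wp import dk,D,yd
# side view: expected band/rib positions for home (origin x=+10) vs seen
z=load('s9')
for n,c in (('rib top +y',(20,20,52)),('rib top -y',(20,-20,52)),('lip edge -39',(70,-39,64)),('hood edge -39',(-50,-39,64)),('lip far',(91,-39,64))):
    u=w2px(z,dk(*c)); print(n,(u[0]-260+.5)*6,(u[1]-190+.5)*6)
E
```

```text
rib top near/far edge [14.3 -1.8 52. ] [23.1 -1.8 51.5]
lip edge L,R [ 68.9 -33.1  64. ] [69.  34.8 64. ] lip outer [ 89. -37.  64.] [89.2 38.2 64. ]
strip inner ends [ 61.5 -17.9  42. ] [61.5 14.1 42. ]
[18.2 -1.8 52.6]
[-15.5  -1.8  43.8]
[-27.9  -1.2 313.3]
[61.6 -1.9 43.5]
[-15.5 -13.9  42.4]
[-15.4  10.4  42. ]
rib top +y 375.135361411968 192.03409905187021
rib top -y 358.80854867284484 249.6807913483907
lip edge -39 476.06968478583883 269.55345202904647
hood edge -39 179.13284720485774 234.0322251427154
lip far 529.1296634691432 275.90078015696696
```

```bash
python3 -m inch '[[[0,0,-20,0],[0,0,-40,0],[0,0,-40,0],[0,0,-40,0],[0,0,-40,0]]]'
python3 - <<'E'
from h import *
snap('scene','end'); s=sensors.state(); print(s['clock'],s['ft_force'].round(1))
E
```

```text
clock: 16.98
ee_pos: [0.5936, -0.1934, 0.2025]
tool_rot: [-0.43, -3.11, -0.0]
ft_force: [0.7, -0.2, 0.5]
width: 0.003
17.0333 [-0.3  0.1 -0.3]
```

View pics/end.png

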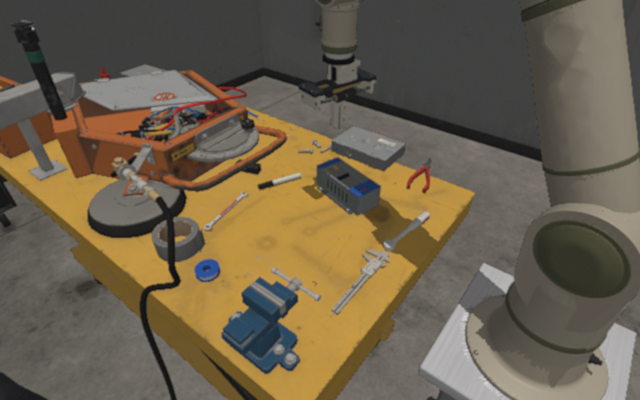

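The final scene picture shows the pack inside the dock (around pixel 348,182). The pen (280,181), pliers (420,175) and tape (207,270) are where they were at the start, and the gripper is clear above the dock.

```bash
python3 -c "
from workcell import r
print(r.hand_in())"
```

```text
the job is handed in; nothing more can be done
None
```

The battery pack lies flat in the dock with its contact end home against the brass contacts. I handed the job in at about 17 s of the 64 s limit, and no verdict was reported.

**What I did:**
1. I gripped the pack lightly by its long sides near the contact end and lifted it so it pivoted to about 27° with the plain end on the table. I then tightened the grip to 60 N to hold that tilt.
2. I lowered the plain end through the window and passed it under the hood until it touched the far wall with about 5 N. With a light grip I let the contact end down inside the lip, then released it, and it dropped flat.
3. With the fingers shut, I pushed on the thumb rib until the pack stopped dead at about 10 N, then backed off and raised the gripper clear.

**Last checks:**
- **Flat:** the pack's top measured 42–44 mm high along its length. It should be 42 mm, so the pack is on the floor and level.
- **Home:** the rib is about 50 mm from the lip edge, which is its home distance. That puts the contact end at about x = 84–85 mm, against an allowed 81–88 mm.
- **Bystanders:** the pen, pliers and tape look unmoved in the final picture, judged by eye and not measured. The gripper touches nothing, and the force reads about zero.

**One disagreement:** the wrist camera placed the lip edge about 1 mm and its outer edge about 2 mm short of my fitted dock position. I therefore relied on the rib-to-lip distance within one picture for the home check; the side view agreed with it to within about a pixel.

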